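# Draw the comparator carriage back to its index tab and hold it open

### The arm

A 7-joint arm with a two-finger parallel gripper is mounted at the origin on the work surface. World frame = base frame: x ahead of the robot, y to its left, z up, the work surface at z = 0. Lengths are in mm, angles in rad, forces in N, time in s.
With the tool pointing down it reaches from about 350 to 900 mm from the base axis. Payload 19.9 kg.
Tool frame: the origin (TCP) lies where the fingers leave the gripper's body, on its centre line; the fingertips stand 97 mm ahead of it and the grasp point (between the pads) lies 78 mm ahead of it; z points along the fingers, y is the line along which they close (so a half turn about z gives the same grasp; the last joint's range is limited). The gripper opens to 94 mm and grips with 3 to 60 N. Pads are 16 mm wide; open, the fingers measure 119 mm over their backs; the gripper's body (75 mm by 177 mm) begins 78 mm behind the grasp point.
Start: joints at [-1.315, 0.417, -0.01, 1.614, 0.005, 1.111, -0.053], TCP at [182.777, 597.663, 302.625] pointing down, gripper open.
Joint ranges: [-2.81, 2.81], [-0.39, 2.02], [-1.27, 1.25], [0.06, 2.57], [-1.19, 4.33], [0.19, 2], [-2.82, 2.82]. Speed limits (rad/s): [1.89, 1.89, 2.39, 2.39, 3.01, 3.01, 3.01].

### API

Orientations are given as a 3x3 rotation matrix whose columns are the frame's x, y, z axes.
In Python, from plant import manip gives the robot as it stands. Calls block until the motion is done:
- manip.goto(position, orientation): joint-space move of the TCP to a pose.
- manip.movel(position, orientation=None, velocity=150, contact_N=None): straight line of the TCP; orientation=None keeps the orientation; velocity is the mean speed in mm/s. With contact_N (N) it stops when the force on the tool has changed by that much, and returns True; else False.
- manip.movej(angles): joint-space move.
- manip.gripper_to(opening, strength=None): finger opening in mm; strength is the grip in N (None keeps the last); returns when the fingers have stopped.
- manip.wait(seconds).
- manip.solve_ik(position, orientation): joint angles nearest the present ones, or None.
- manip.camera(name): name is "side" or "top" or "wrist"; returns the picture (480x640x3 uint8, blue, green, red); there is no depth.
- manip.get_calibration(name): a dict with "vfov" (degrees; the focal length in pixels is half the picture's height over the tangent of half this angle, whatever the lens; pixels are square), "cx", "cy" (the principal point, pixels), "T" (4x4, takes a point from camera to world coordinates). Camera axes: x right, y up, looking along -z (the intrinsics and any distortion apply to the point x, -y, -z); pixel columns grow to the right and rows downward; lengths in mm; the calibration is good to about 2 mm. A picture is of the moment at which its call begins: read the wrist's pose just before it. get_calibration takes no time and is no camera call; for the wrist camera it gives the pose at the moment of the call.
A pose or a line that the arm cannot do raises manip.Unreachable and nothing moves.
- manip.job_done(): hands the job in; it is judged then, once.
Readings, each from a call of its own:
- manip.read_clock(): time.
- manip.read_qpos(): joint angles.
- manip.read_qd(): joint speeds.
- manip.read_joint_efforts(): joint torques, N m.
- manip.read_position(): TCP position.
- manip.read_orientation(): TCP orientation.
- manip.read_ft_force(): force on the tool from outside, world axes, zero at the start.
- manip.read_wrist_torque(): the same for the moment, N m.
- manip.read_grip_width(): finger opening in mm.
- manip.read_grip_force(): force on a finger pad.
Only numpy, scipy, OpenCV 4.12 (cv2) and the standard library are available. Lean on these libraries where they do the work, as an engineer would, in place of code of your own. Each camera call takes 0.05 s, during which the arm holds its last target. There are 200 camera calls.

### The job

Somebody left the big setting ring on the bed of the length comparator, behind the spring-loaded carriage: lift it off and set it down flat, without dropping it, in the empty gauge tray. Then draw the carriage back from the anvil by its black knob until its pointer stands at the index tab on the scale ledge, and keep holding it there against the spring so that the next part can be put in: finish while still holding the knob. Never let the carriage fly back onto the anvil, and leave the other gauges and parts as they are.

Things in the scene. Friction and masses are not known exactly. Their poses are not given: they have to be found in the camera images.
- bench: Length comparator, fixed: grey bed 100 wide (its x), 375 long (its y), flat steel way 84 wide on top, 50 above the table. Origin at table height on the centre line, z up. White headstock with the fixed anvil at the +y end (y 125 to 195, highest point 132), low end stop at the -y end (face at y -140, top 75). A scale ledge, top 36 above the table, runs along the +x side (x 50 to 72).
- carriage (a joint): How far the carriage (white block 94 wide, 80 long, top 91 above the table) is drawn back from the anvil along the bench's -y, in m: 0 at the anvil, as it starts (block at bench y -30 to +50), 0.095 at its stop. A spring returns it: about 7 N at 0, rising to about 12.5 N at 0.09.
- knob: Upright round black pull knob on top of the carriage, moving with it: 26 diameter, 38 tall, on a 14 high neck. Origin where the neck meets the carriage's top (91 above the table); at carriage 0 it is at bench x 0, y +20. The knob spans 14 to 52 above this origin; free all round.
- knob_grip (a point): Middle of the knob, 33 above knob's origin, 124 above the table.
- pointer (a point): Tip of the small dark pointer that sticks out of the carriage's +x side over the scale ledge, 41 above the table; it moves with the carriage (bench x 63, y +10 at carriage 0).
- tab: Index tab: brass tongue 8 wide (y), 22 long (x), 5 thick, a fine line along its middle, clamped on the scale ledge, 58 to 86 behind the resting pointer. Origin on the middle line at the tongue's inner end, on the ledge's top; axes parallel to the bench's. At the mark, pointer and this origin have the same y in the bench's frame.
- ring: Big setting ring: plain steel ring 56 outer, 30 bore, 26 tall, about 0.35 kg, lying flat on the bed between carriage and end stop. Origin at the centre of its underside.
- tray: The empty gauge tray, fixed to the table: square wooden tray 116 outside, 104 inside, walls 20 tall, grey felt floor 6 above the table. Origin at table height in its centre. The two trays can stand in either place.
- full_tray: The like tray that already has a smaller ring in it. Same sizes and origin.
- small_ring: Bystander: steel ring 42 outer, 16 bore, 20 tall, in the full tray. Origin centre of underside.
- bush: Bystander: turned aluminium flanged bush standing on its flange, 48 diameter, 52 tall. Origin centre of underside.
- plug: Bystander: double-ended plug gauge lying flat, 124 long (x), 16 thick. Origin under the middle of its square handle.
Things that resemble listed ones, but are neither listed nor needed, are in the scene too. Leave any pink look-alike of the ring alone.

How it is judged:
By the outcome, as a careful person would: the job done as asked, in the order asked, and still so for the second after the job is handed in, while the arm keeps its last pose, push and grip.
It also fails if it takes over 61 s, if anything falls off the work surface, if the arm or the gripper's body presses on something with over 40 N, if the wrist force passes 120 N, or if a joint passes its speed limit or range.

## Working session

There is one attempt and no reset: what is moved stays moved. The work goes in short steps, each a Python script; the robot and the scene stay as the last script left them, time stands still between calls to the robot, and variables do not carry over. Pictures are saved under pics/ and viewed, at most 10 in all, crops included, and the job is handed in when it is done.

```bash
ls; mkdir -p pics; python3 - <<'E'
from plant import manip
import cv2, numpy as np
for n in ("top","side"):
    im=manip.camera(n); cv2.imwrite(f"pics/{n}0.png",im)
    c=manip.get_calibration(n); print(n,{k:(np.round(v,3).tolist() if k=="T" else v) for k,v in c.items()})
print(manip.read_clock(), np.round(manip.read_orientation(),3).tolist(), manip.read_grip_width())
c=manip.get_calibration("wrist");print(c)
E
```

```text
pics
top {'vfov': 53.018215600742835, 'cx': 323.5929012780993, 'cy': 239.1532397229523, 'T': [[-0.022, 0.998, -0.058, 533.504], [-1.0, -0.022, -0.008, -78.919], [-0.009, 0.058, 0.998, 1069.614], [0.0, 0.0, 0.0, 1.0]]}
side {'vfov': 56.88418680044556, 'cx': 324.496078233374, 'cy': 236.93351773751127, 'T': [[-0.793, 0.467, -0.391, 285.136], [-0.609, -0.61, 0.507, 368.708], [-0.002, 0.641, 0.768, 709.135], [0.0, 0.0, 0.0, 1.0]]}
0.1 [[-0.956, 0.292, -0.0], [0.292, 0.956, -0.001], [-0.0, -0.001, -1.0]] 94.26608196803518
{'vfov': 60.761904451841055, 'cx': 318.5493300623162, 'cy': 232.70901912289224, 'T': array([[ 2.91270764e-01, -9.27122284e-01, -2.35808424e-01,
         1.14933181e+02],
       [ 9.56639972e-01,  2.81988538e-01,  7.29549777e-02,
         6.17616035e+02],
       [-1.14291304e-03, -2.46833416e-01,  9.69057253e-01,
         3.84271258e+02],
       [ 0.00000000e+00,  0.00000000e+00,  0.00000000e+00,
         1.00000000e+00]])}
```

View pics/top0.png

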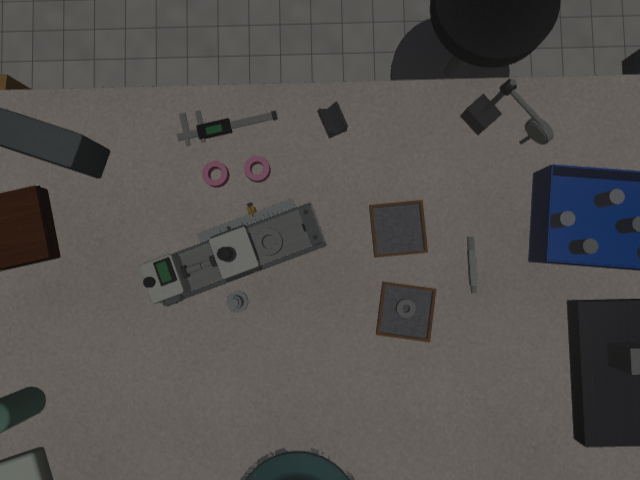

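View pics/side0.png

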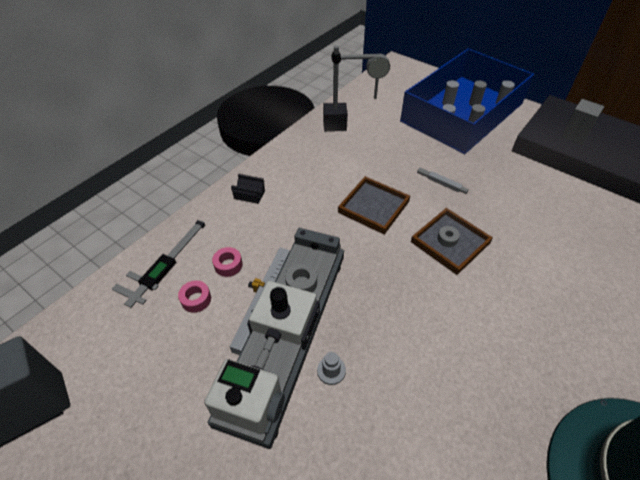

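The top view shows the big ring on the bed at (271,241), behind the carriage. Things that could be mistaken for it:
- pink rings at (215,174) and (257,169)
- the small ring in the full tray at (406,309)

The empty tray is at (398,229), the knob at (227,254) and the brass tab at (251,209). I choose the grey ring on the bed.

```bash
cat > h.py <<'E'
from plant import manip
import cv2, numpy as np
def cast(cal,uv,z):
    f=240/np.tan(np.radians(cal["vfov"]/2)); T=np.array(cal["T"])
    uv=np.atleast_2d(np.float64(uv))
    d=np.c_[(uv[:,0]-cal["cx"])/f,-(uv[:,1]-cal["cy"])/f,-np.ones(len(uv))]@T[:3,:3].T
    o=T[:3,3]; return o+d*((z-o[2])/d[:,2])[:,None]
def down(xdir):  # tool pointing down, tool x along xdir
    x=np.array([xdir[0],xdir[1],0.]);x/=np.linalg.norm(x); z=np.array([0,0,-1.])
    return np.c_[x,np.cross(z,x),z]
E
python3 - <<'E'
from h import *
c=manip.get_calibration("top"); im=cv2.imread("pics/top0.png")
for n,uv,z in [("ring",(271,241),76),("knob",(227,254),143),("tab",(251,209),40),("tray",(398,229),20)]:
    print(n,cast(c,uv,z).round(1))
m=cv2.inRange(im[:, :],(140,140,140),(255,255,255)); m[:, 300:]=0;m[:, :200]=0
k=max(cv2.findContours(m,0,2)[0],key=cv2.contourArea);r=cv2.minAreaRect(k);print(r)
b=cast(c,cv2.boxPoints(r),91);print(b.round(0).tolist())
# bench axes from box sides
e=b[1]-b[0]; a=np.arctan2(e[1],e[0]); 
a=(a+np.pi/4)%(np.pi/2)-np.pi/4; print("ang",a)
for t in (0.33,0.3): 
  bx=np.array([np.cos(t),np.sin(t)]); R=down(bx)
  kn=cast(c,(227,254),143)[0]; by=np.array([-bx[1],bx[0]])
  p=kn[:2]-by*60-bx*10
  q=manip.solve_ik([*p,300],R); print(p,q)
  for s in (1,-1):
    print(s,manip.solve_ik([*cast(c,(271,241),76)[0][:2],151],down(s*by)))
E
```

```text
ring [[589.6  37.9  76. ]]
knob [[562.6 115.3 143. ]]
tab [[661.7  84.2  40. ]]
tray [[ 612.9 -233.6   20. ]]Traceback (most recent call last):
  File "<stdin>", line 6, in <module>
ValueError: max() iterable argument is empty
```

```bash
python3 - <<'E'
from h import *
c=manip.get_calibration("top"); im=cv2.imread("pics/top0.png")
g=im.min(2); sub=np.zeros_like(g); sub[215:285,205:262]=g[215:285,205:262]; print(np.percentile(sub[sub>0],[10,50,90,99]))
m=cv2.inRange(sub,int(np.percentile(sub[sub>0],90))-25,255)
k=max(cv2.findContours(m,0,2)[0],key=cv2.contourArea);r=cv2.minAreaRect(k);print(r)
b=cast(c,cv2.boxPoints(r),91);print(b.round(0).tolist())
e=b[1]-b[0]; a=np.arctan2(e[1],e[0]); t=(a+np.pi/4)%(np.pi/2)-np.pi/4; print("ang",t)
bx=np.array([np.cos(t),np.sin(t)]); by=np.array([-bx[1],bx[0]]); kn=cast(c,(227,254),143)[0]
p=kn[:2]-by*45-bx*10
print(p,manip.solve_ik([*p,300],down(bx)))
print("knob",manip.solve_ik([*kn[:2],202],down(bx)))
for s in (1,-1):
    print(s,manip.solve_ik([589,38,151],down(s*by)), manip.solve_ik([612,-233,110],down(s*by)))
E
```

```text
[41. 82. 98. 99.]
((233.0, 246.5), (63.0, 56.0), 90.0)
[[645.0, 171.0, 91.0], [642.0, 56.0, 91.0], [514.0, 58.0, 91.0], [516.0, 172.0, 91.0]]
ang -0.022709669310651437
[551.60288671  70.58528035] [-0.8219067   0.38512935  0.80944777  1.81135008 -0.31369567  1.07866331
 -1.49188888]
knob [-0.77543846  0.53004018  0.68095386  1.84858633 -0.41519955  0.90922622
 -1.49436604]
1 [-0.56840039  0.61747095  0.6028517   1.83393315 -0.45961121  0.83310867
  0.24167528] [-0.25229339  0.88706276  0.85818257  1.67953661 -0.7971437   0.96135355
  0.88633678]
-1 [ 0.64396031  0.83717839 -1.08817481  1.79242767  0.85048078  1.06618443
  2.35252092] [-0.35872109  1.02181846  1.07636363  1.68281641 -1.00839021  1.09212724
 -2.12284293]
```

```bash
python3 - <<'E'
from h import *
t=0.32; bx=np.array([np.cos(t),np.sin(t)]); by=np.array([-bx[1],bx[0]])
p=np.array([562.6,115.3])-by*50-bx*30
manip.goto([*p,300],down(bx))
c=manip.get_calibration("wrist"); im=manip.camera("wrist"); cv2.imwrite("pics/w1.png",im); np.savez("w1.npz",**c)
print(manip.read_clock(),manip.read_position(),manip.read_qpos())
E
```

```text
2.475 [549.82105784  59.27187778 299.87769826] [-0.75152405  0.35951948  0.73531734  1.81736678 -0.27267554  1.06867273
 -1.16402351]
```

View pics/w1.png

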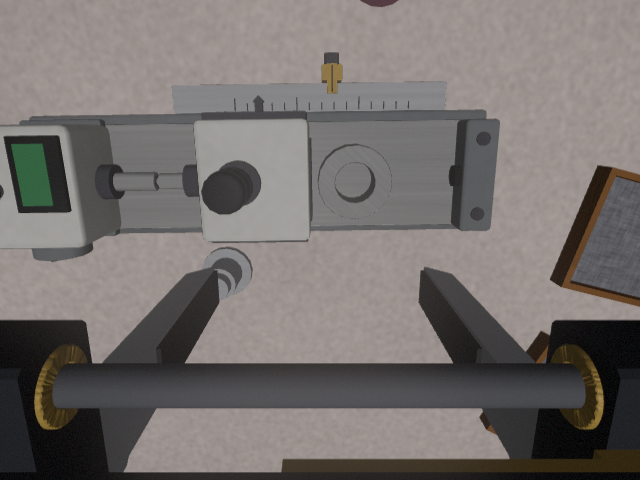

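Wrist view: the ring's top centre is at about (355,181), clearly the plain grey 56 mm ring on the bed. The knob's top is at (224,192), the pointer tip at (259,96) and the tab's inner end at (333,94). The empty tray's corner is at right.

```bash
python3 - <<'E'
from h import *
c=dict(np.load("w1.npz")); im=cv2.imread("pics/w1.png"); g=im.min(2)
s=np.zeros_like(g); s[105:250,185:320]=g[105:250,185:320]
m=cv2.inRange(s,165,255); m=cv2.morphologyEx(m,cv2.MORPH_OPEN,np.ones((9,9)))
k=max(cv2.findContours(m,0,2)[0],key=cv2.contourArea); pts=cv2.convexHull(k)[:,0]
b=cast(c,pts,91)[:,:2].astype(np.float32); r=cv2.minAreaRect(b); print("carriage",r)
bp=cv2.boxPoints(r); e=bp[1]-bp[0]; t=(np.arctan2(e[1],e[0])+np.pi/4)%(np.pi/2)-np.pi/4
bx=np.array([np.cos(t),np.sin(t)]); by=np.array([-bx[1],bx[0]]); print("t",t)
# carriage centre is bench y=+10
o=np.array(r[0])-10*by; print("bench origin",o)
B=lambda uv,z:((cast(c,uv,z)[:,:2]-o)@np.c_[bx,by]).round(1)
print("knob",B((224,192),143),"pointer",B((259,96),41),"tab",B((333,94),41),"stop",B([(458,228),(463,120)],75))
# ring: circle fit on top rim via Hough in crop
gray=cv2.cvtColor(im,6)[135:230,310:402]
big=cv2.resize(gray,None,fx=4,fy=4,interpolation=2)
h=cv2.HoughCircles(big,cv2.HOUGH_GRADIENT,1.5,400,param1=60,param2=30,minRadius=125,maxRadius=155)
print(h)
cv2.imwrite("pics/crop.png",cv2.resize(im[40:240,180:410],None,fx=3,fy=3,interpolation=2)[:600])
if h is not None:
    uv=h[0,0,:2]/4+[310-.375,135-.375]; print(uv,cast(c,uv,76).round(1),B(uv,76))
E
```

```text
Traceback (most recent call last):
ValueError: max() iterable argument is empty
```

```bash
cat > a.py <<'E'
from h import *
c=dict(np.load("w1.npz")); im=cv2.imread("pics/w1.png"); g=im[:,:,1]
print(im[150,210],im[220,280],im[260,300],im[170,410])
x=cv2.GaussianBlur(im,(3,3),0)
m=cv2.inRange(x,(x[220,280]-12).astype(float),(x[220,280]+25).astype(float)); m[:105]=0;m[250:]=0;m[:,:185]=0;m[:,320:]=0
m=cv2.morphologyEx(m,cv2.MORPH_OPEN,np.ones((7,7)))
k=max(cv2.findContours(m,0,2)[0],key=cv2.contourArea); pts=cv2.convexHull(k)[:,0]
b=cast(c,pts,91)[:,:2].astype(np.float32); r=cv2.minAreaRect(b); print("carriage",r,pts.min(0),pts.max(0))
bp=cv2.boxPoints(r); e=bp[1]-bp[0]; t=(np.arctan2(e[1],e[0])+np.pi/4)%(np.pi/2)-np.pi/4
bx=np.array([np.cos(t),np.sin(t)]); by=np.array([-bx[1],bx[0]]); print("t",t)
o=np.array(r[0])-10*by; print("bench origin",o)
B=lambda uv,z:((cast(c,uv,z)[:,:2]-o)@np.c_[bx,by]).round(1)
print("knob",B((224,192),143),"pointer",B((259,96),41),"tab",B((333,94),41),"stop",B([(458,228),(463,120)],75))
gray=cv2.cvtColor(im,6)[135:230,310:402]
big=cv2.resize(gray,None,fx=4,fy=4,interpolation=2)
h=cv2.HoughCircles(big,cv2.HOUGH_GRADIENT,1.5,400,param1=60,param2=20,minRadius=125,maxRadius=155)
print(h)
v=cv2.resize(im[40:240,180:410],None,fx=3,fy=3,interpolation=2)
if h is not None:
    uv=h[0,0,:2]/4+[310-.375,135-.375]; print(uv,cast(c,uv,76).round(1),B(uv,76))
    cv2.circle(v,tuple(((uv-[180,40])*3+1).astype(int)),int(h[0,0,2]*.75),(0,255,0),1)
cv2.imwrite("pics/crop.png",v)
E
python3 a.py
```

```text
[151 154 155] [158 161 163] [143 145 155] [114 114 115]
carriage ((568.1826171875, 113.534912109375), (84.31412506103516, 76.62798309326172), 19.358177185058594) [195 120] [308 239]
t 0.33786327
bench origin [571.49733639 104.10026169]
knob [[ 0.9 19. ]] pointer [[61.9  9.8]] tab [[ 62.6 -48.9]] stop [[ -39.7 -143.6]
 [  40.7 -141.6]]
[[[180.75 188.25 145.85]]]
[354.8125 181.6875] [[590.1  43.2  76. ]] [[ -2.7 -63.6]]
```

View pics/crop.png

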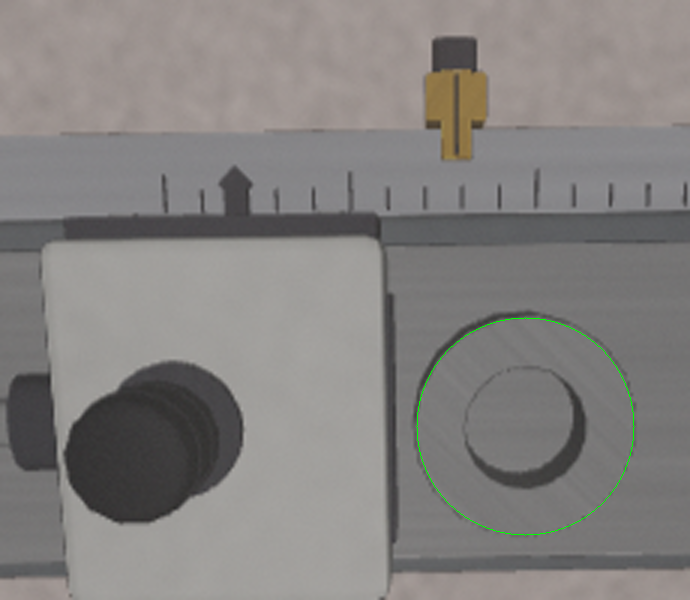

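The crop confirms it: the Hough circle lies on the plain grey 56 mm ring, at bench (-3,-64). I'll grasp it across the bench's x.

```bash
python3 - <<'E'
from h import *
t=0.338; bx=np.array([np.cos(t),np.sin(t)]); by=np.array([-bx[1],bx[0]])
c=dict(np.load("w1.npz"))
P=cast(c,np.array([(10,134),(680,125)])/3+[180,40],36); d=P[0]-P[1]; print("ledge angle",np.arctan2(-d[0],d[1]))
R=down(by); r=[590.1,43.2]
manip.goto([*r,240],R); manip.gripper_to(74,40)
print(manip.movel([*r,152],velocity=80,contact_N=12), manip.read_position())
manip.gripper_to(40,40); print(manip.read_grip_width(),manip.read_grip_force(),manip.read_ft_force())
manip.movel([*r,290],velocity=150); print(manip.read_grip_width(),manip.read_grip_force(),manip.read_ft_force())
manip.goto([600,-200,290],R)
c=manip.get_calibration("wrist"); im=manip.camera("wrist"); cv2.imwrite("pics/w2.png",im); np.savez("w2.npz",**c)
cv2.imwrite("pics/s2.png",manip.camera("side"))
print(manip.read_clock(),manip.read_position())
E
```

```text
ledge angle 0.3359955668813486
False [590.33173276  43.23229091 152.48370897]
55.66975118013873 40.00152228400111 [-1.36014172 -0.0083765   5.52638542]
55.39263506469175 39.998573921620846 [-0.26375539  0.4283956  -4.17886005]
8.2417 [ 600.43862302 -198.34732235  289.74127287]
```

View pics/w2.png

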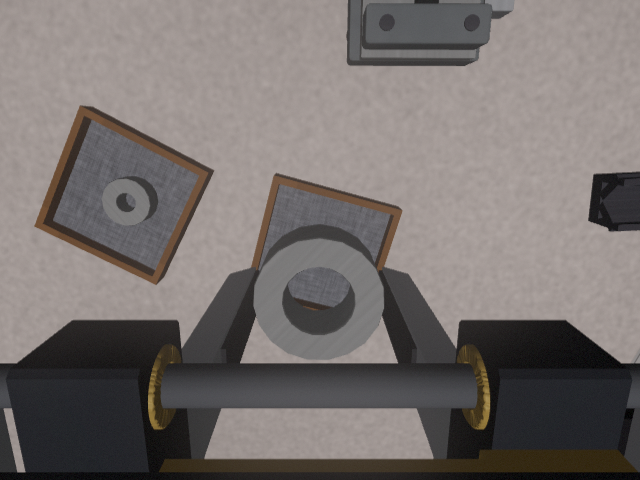

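The ring is held at 55.4 mm. The empty tray's far outer corners are at (276,175) and (401,209), so its centre follows from that edge.

```bash
python3 - <<'E'
from h import *
c=dict(np.load("w2.npz"))
a,b=cast(c,[(276,175),(401,209)],20)[:,:2]; s=cast(c,(257,270),20)[0,:2]
e=b-a; L=np.linalg.norm(e); e/=L; n=np.array([-e[1],e[0]]); n*=np.sign(n@(s-a))
ctr=(a+b)/2+58*n; print("edge",L,"angle",np.arctan2(e[1],e[0]),"side dev",(s-a)@e,"centre",ctr)
t=0.337; by=np.array([-np.sin(t),np.cos(t)])
np.save("tray.npy",ctr)
assert abs(L-116)<6
manip.goto([*ctr,170],down(by))
print(manip.movel([*ctr,114],velocity=80,contact_N=10))
print(manip.movel([*ctr,105],velocity=12,contact_N=4), manip.read_position(), manip.read_grip_width())
print(manip.read_ft_force(),manip.read_clock())
cv2.imwrite("pics/w3.png",manip.camera("wrist"));cv2.imwrite("pics/s3.png",manip.camera("side"))
E
```

```text
edge 112.404687972933 angle 0.07375403175810955 side dev 3.8497097722188 centre [ 615.66154447 -234.53288651]
False
True [ 615.74429204 -234.49494     108.23726246] 55.177377992781196
[-1.39194695  0.88432176  6.5326044 ] 10.1917
```

View pics/w3.png

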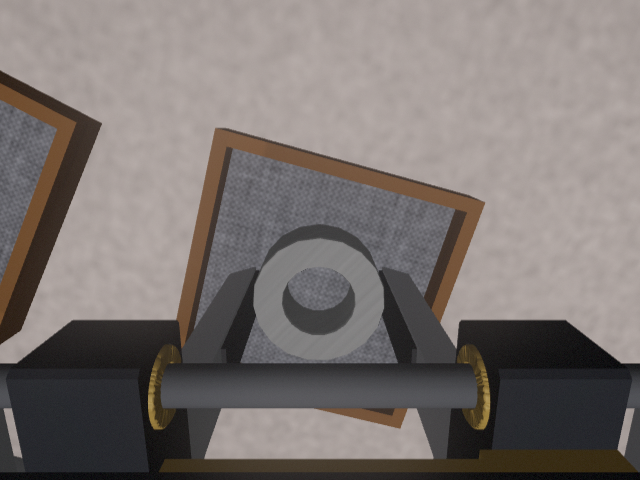

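The ring has touched down flat inside the empty tray (ring at (319,298), with walls all round it). Next I release it, go to the knob and grip it.

```bash
python3 - <<'E'
from h import *
t=0.337; bx=np.array([np.cos(t),np.sin(t)]); by=np.array([-bx[1],bx[0]])
ctr=np.load("tray.npy"); k=np.array([571.5,104.1])+20*by
manip.gripper_to(68,40); manip.wait(0.2)
manip.movel([*ctr,140],velocity=60); manip.movel([*ctr,290],velocity=200)
manip.goto([*k,290],down(bx)); 
manip.gripper_to(56,60)
print(manip.movel([*k,202],velocity=90,contact_N=12), manip.read_position()-[*k,202])
f0=manip.read_ft_force()
manip.gripper_to(15,60); print(manip.read_grip_width(),manip.read_grip_force(),manip.read_ft_force()-f0,manip.read_position()-[*k,202],manip.read_clock())
c=manip.get_calibration("wrist"); im=manip.camera("wrist"); cv2.imwrite("pics/w4.png",im); np.savez("w4.npz",**c)
cv2.imwrite("pics/t4.png",manip.camera("top"))
E
```

```text
False [0.28352045 0.00472677 0.53639358]
25.148821580695486 60.00175595283508 [-3.97779815  6.6681634   4.04993142] [-0.25377674  1.00491138  0.09673642] 16.525
```

View pics/w4.png

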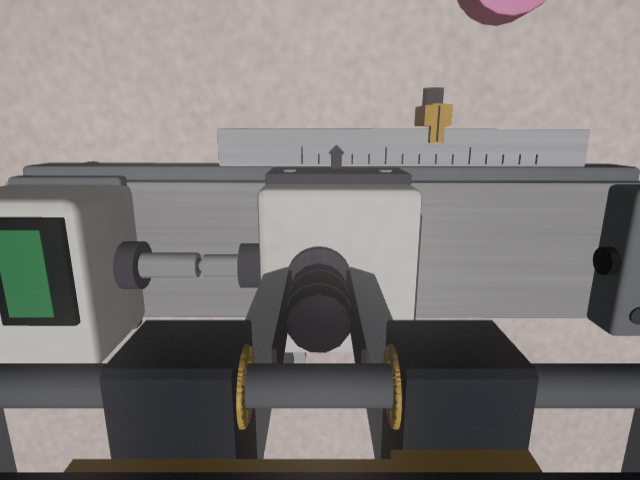

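The knob is held (25 mm) between the pads. The pointer tip is at (336,146), with the tab line's inner end at (436,141). Now I draw it back by their distance and re-measure.

```bash
python3 - <<'E'
from h import *
t=0.337; by=np.array([-np.sin(t),np.cos(t)])
c=dict(np.load("w4.npz")); P=cast(c,[(336,146),(436.5,142)],41)[:,:2]; d=(P[0]-P[1])@by; print("d",d)
p=manip.read_position(); q=np.array(p); q[:2]-=by*d; q[2]=202
manip.movel(q,velocity=25,contact_N=60)
manip.wait(0.3)
print(manip.read_grip_width(),manip.read_ft_force(),(manip.read_position()-p)[:2]@by,manip.read_clock())
c=manip.get_calibration("wrist"); im=manip.camera("wrist"); np.savez("w5.npz",**c); cv2.imwrite("pics/w5.png",im)
cv2.imwrite("pics/w5c.png",cv2.resize(im[70:190,250:410],None,fx=5,fy=5,interpolation=2))
E
```

```text
d 58.284318516764415
24.98478060568156 [-7.31791537  8.59564915  7.8036628 ] -56.682524630828155 19.3667
```

View pics/w5c.png

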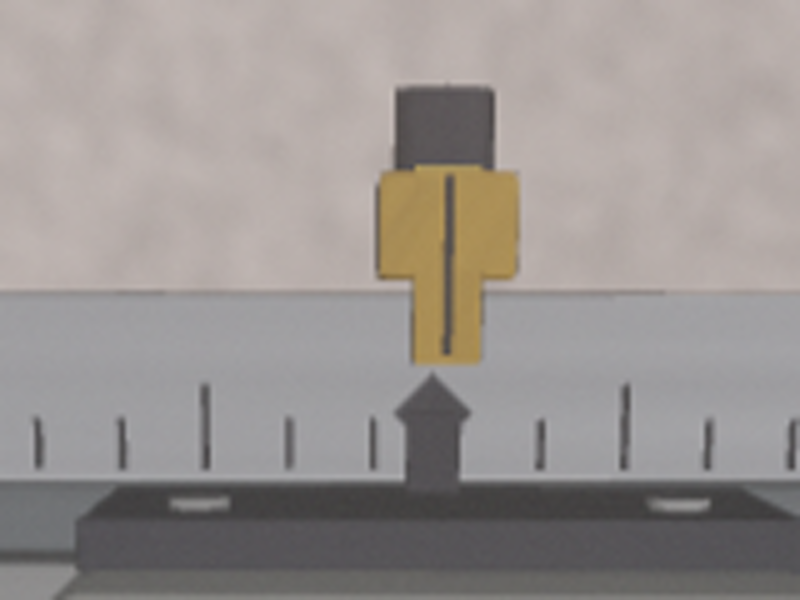

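The pointer tip is at crop column 432 and the tab line's inner end at 446.5, so it is about 1.7 mm short. The arm yields about 1.6 mm under the spring, so I allow for that.

```bash
python3 - <<'E'
from h import *
t=0.337; by=np.array([-np.sin(t),np.cos(t)])
c=dict(np.load("w5.npz")); P=cast(c,np.array([(432,372),(446.5,362)])/5+[250,70],41)[:,:2]; d=(P[0]-P[1])@by; print("d",d)
p=manip.read_position(); q=np.array(p); q[:2]-=by*(d+1.6); q[2]=202
manip.movel(q,velocity=10); manip.wait(0.4)
print(manip.read_grip_width(),manip.read_ft_force(),(manip.read_position()-p)[:2]@by,manip.read_clock())
c=manip.get_calibration("wrist"); im=manip.camera("wrist"); np.savez("w6.npz",**c)
a=cv2.resize(im[85:175,290:390],None,fx=5,fy=5,interpolation=2)
s=manip.camera("side"); b=cv2.resize(s[150:300,300:517],(650,450),interpolation=2)
cv2.imwrite("pics/w6c.png",cv2.resize(im[100:160,300:380],None,fx=10,fy=10,interpolation=2)); cv2.imwrite("pics/s6c.png",b)
E
```

```text
d 1.6678601617285918
25.428058978995768 [-7.29145641  8.97830671  7.76511717] -1.7282240829827034 20.1333
```

View pics/w6c.png

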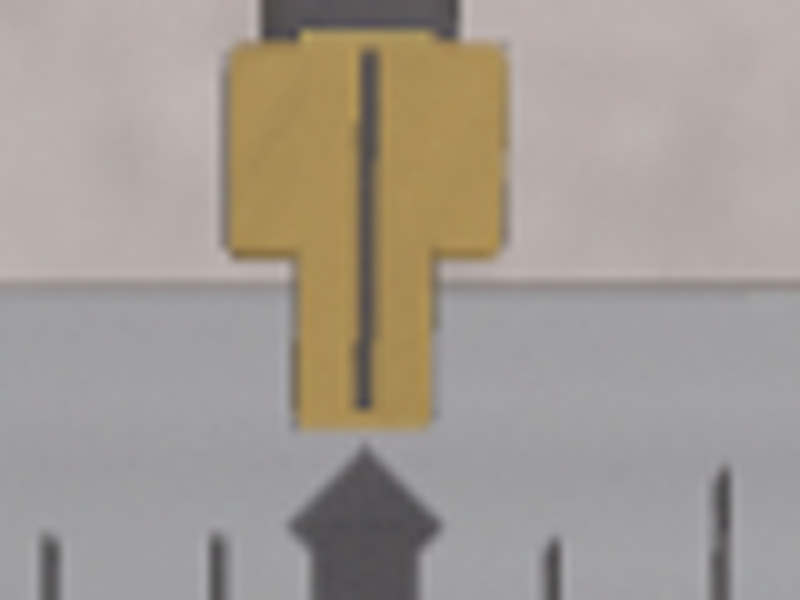

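View pics/s6c.png

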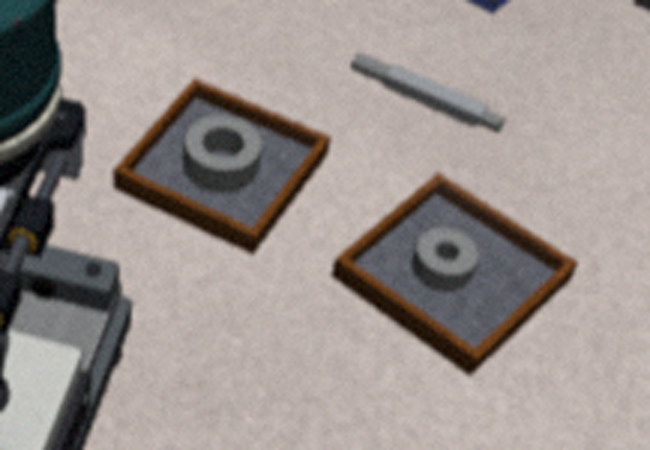

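The pointer tip (crop column 365) stands on the tab line (364), within about 0.1 mm. The ring lies flat in the tray, and the small ring and plug look undisturbed. Handing in while holding.

```bash
python3 -c "
from plant import manip
print(manip.job_done())"
```

```text
the job is handed in; nothing more can be done
None
```

The big ring lies flat in the empty tray, and the carriage is held by its knob with the pointer about 0.1 mm from the tab's line; I handed the job in at about 20 s, still gripping.

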